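# Unlock the cash box and hold the key turned

## Robot

A 6-joint arm with a two-finger parallel gripper is mounted at the origin on a cart in front of the work surface, level with it; the furniture and walls round the work are solid. World frame = base frame: x ahead of the robot, y to its left, z up, the work surface at z = 0. Lengths are in m, angles in rad, forces in N, time in s.
With the tool pointing down it reaches from about 0.35 to 1 m from the base axis. Payload 7.1 kg.
Tool frame: the origin (TCP) lies at the very end of the fingers, on their centre line; the grasp point (between the pads) lies r.grip_depth behind it (r.grip_depth is the distance from the TCP to the grasp point, in m); z points along the fingers, y is the direction in which the jaws open and shut (so a half turn about z gives the same grasp; the last joint's range is limited). The gripper opens to 85 mm and grips with 20 to 120 N. Pads are 22 mm wide; open, the fingers measure 114 mm over their backs; the gripper's body (76 mm by 85 mm) begins 54 mm behind the grasp point. The pads swing forward as they close: fully open they stand 13 mm farther back than shut.
Start: joints at [1.251, 0.423, 1.63, -0, 1.089, -0.019], TCP at [0.185, 0.597, 0.231] pointing down, gripper open.
Joint ranges: [-3, 3], [-0.9, 2.11], [0.09, 2.58], [-1.31, 4.45], [0.11, 2.69], [-2.54, 2.54]. Speed limits (rad/s): [2.39, 2.39, 3.01, 3.14, 3.14, 3.14].

## Interface

Orientations are given as a unit quaternion [w, x, y, z].
In Python, from cell import telemetry, vision, r gives the robot as it stands.
- The arm moves only by the tool jog_arm, never from a script. Its argument "steps" is one flat list of numbers, 7 for each row, row after row: the turn, a rotation vector about the tool's x, y, z as a fraction of full scale, then the shift along the tool's x, y, z as a fraction of full scale, then the finger opening in mm, from 0 to 85.4. In form: [wx, wy, wz, dx, dy, dz, hand, wx, wy, wz, dx, dy, dz, hand, ...]. A call has 1 to 8 rows; each row is the pose to reach, as a shift and turn from the pose commanded when the call began, along the tool's axes at that moment; what a row does not reach only later rows make up. Full scale, the value 1, is 150 mm for a shift and 60 degrees for a turn. A row lasts 1/12 s, in which the tool goes at most 41.7 mm and 7.16 degrees, less where a joint would pass 70% of its speed; a pose out of reach is approached as far as the arm can. A call with a number of a shift or a turn outside -1 to 1 is refused whole. A call with a gripper value outside its range is refused whole. The fingers move at their own pace and stop on an object; the grip force is fixed at half the most. Time passes only in rows, so rows that repeat a pose let the fingers close. It gives the time, the measured TCP pose, the force and the opening at its end, in the units of the state.
- telemetry.get_state(): the state, without advancing time (a new reading comes with each control period).
- vision.snapshot(name): name is "scene" or "top"; returns a dict with "pixels" (480x640x3 uint8, red, green, blue), "fx", "fy", "cx", "cy" (pixels), "k1" (the pictures are not rectified: a ray, as slopes to the right and down, at radius r is drawn at 1 + k1 r^2 times it, then the intrinsics apply), "R" (3x3) and "t" (3): a world point X has camera coordinates R X + t. Camera axes: x right, y down, z forward; pixel columns grow to the right and rows downward; lengths in m; the calibration is good to about 2 mm. A picture is of the moment at which its call begins. There is no depth.
- r.job_done(): hands the job in, once; it reports no verdict.
The state is a dict: "time": time; "qpos": joint angles; "joint_velocities": joint speeds; "joint_torque": joint torques, N m; "ee_pos": TCP position; "tool_rot": TCP orientation; "contact_force": force on the tool from outside, world axes, zero at the start; "moment": the same for the moment, N m; "grip_width": finger opening in m.
Only numpy, scipy, OpenCV 4.12 (cv2) and the standard library are available. Lean on these libraries where they do the work, as an engineer would, in place of code of your own. Each camera call takes 0.05 s, during which the arm holds its last target. There are 200 camera calls.

## Task

Take the square-bowed key out of the wooden key rest and slide it into the keyhole on top of the cash box until its collar sits flat on the lock plate; two sticky pins stop it on the way, so rock it from side to side across its flat faces to work it past them, and never force it (60 N at the very most). Then turn it a quarter clockwise, seen from above, to the stop, and finish while still gripping the key and holding it turned against the lock's spring. Leave the round-bowed key in the rest and do not disturb the eraser, the glue stick or the rubber stamp.

Things in the scene. Friction and masses are not known exactly. Their poses are not given: they have to be found in the camera images.
- cashbox: Grey steel cash box, 130 (x) x 170 (y) x 80 (high) mm, fixed to the worktop. Origin: centre of its underside, z up. A bare-steel square lock plate, 46 mm, 5 mm thick, is let into the middle of its lid, top 80 mm above the worktop; the lid round it is 1 mm lower.
- keyhole (a point): Centre of the keyhole at the top of the lock plate, 80 mm above the worktop, axes as the box. A slot 20 mm long along the box's x, 8 mm wide along its y, straight down through the 5 mm plate; the plug's slot below it is the same, down to 36 mm. Two sticky pins stand out into it. A touch of 5 to 10 N at the wrist stays far below the 60 N limit (key on box, all contacts summed).
- plug (a joint): Angle of the lock plug: 0 = slot in line with the keyhole; grows clockwise seen from above, stop at 1.6 rad. A spring turns it back when let go (0.02 N m at 0, 0.06 N m at the stop). The plate lets the key turn only when fully in; the key has about 0.2 rad of play in the plug, so it turns about 1.75 rad to the stop.
- box_key: Key of the cash box: plain steel, upright, bow up, 69 mm high, 60 g; a half turn gives the same key. Origin on its axis, centre of the underside of its collar (20 mm across, 3 mm thick); z up, its flat in x-z. Fully in, the origin lies at the keyhole point. Below: round shank 5 mm across to 7 mm, then a bit 16.5 wide (x) x 5 thick (y) to 26 mm, then the blunt nose to 30 mm.
- other_key: A second plain steel key beside it in the rest, told by its ROUND bow (disc 34 mm across, 9 mm thick, centre 27 mm above its origin); its bit is 23.5 mm wide and does not fit. Stays in the rest. Origin and axes as for the first key.
- key_rest: Fixed wooden block 124 (x) x 44 (y) x 42 (high) mm; origin: centre of its underside. It holds the two keys upright in slots 34 mm either side of its middle along x (slots 26 x 8.5 mm, 36 mm deep). The collars rest on its top, so the keys' origins are 42 mm above the worktop, 68 mm apart, flats along the block's x. Which key is in which slot varies.
- eraser: Eraser 22 x 46 x 13 mm lying near the front, bystander; origin under its centre.
- glue_stick: Glue stick, upright, 26 mm across, 90 mm high, bystander; origin under its centre.
- rubber_stamp: Wooden-handled rubber stamp, upright, 33 x 38 x 72 mm, bystander; origin under its centre.
- pin_upper (a point): Inner top edge of the upper sticky pin, on the box's +y side of the slot, 11 mm below the plate's top and 0.6 mm from the slot's centre line; flat-topped, 4 mm high. The key's blunt nose lands on it and stops. Moved about 1.5 mm to the far side (-y) it drops past; moved back (+y) the key then shoves the pin aside (5 N); without a spring the pin stays there.
- pin_lower (a point): Inner top edge of the lower sticky pin, the same on the box's -y side, 19 mm below the plate's top: move the key towards +y to drop past it, then back.
- key_bow (a point): Centre of that key's SQUARE bow, 24 mm above its origin: 30 mm wide (x), 9 mm thick (y), 30 mm high; pinch it across its thickness.
- key_nose (a point): Blunt lower end of that key's bit, on its axis, 30 mm below its origin: 13.5 mm wide (x), 3.6 mm thick (y).
There are look-alikes about, which are no part of the job. What is shaped like the other_key but blue or turquoise is not meant. What is shaped like the box_key but yellow is not meant.

How it is judged:
On the way, in this order (a step that is already met when the one before it is completed fails the run):
1. the square-bowed key is lifted clear of the rest (z of box_key in the frame of key_rest above 0.075 m and contact force between the fingers and box_key above 1 N), for 0.1 s.
2. the key is fully in the keyhole, collar down on the lock plate, not yet turned (z of box_key in the frame of keyhole below 0.003 m and horizontal distance between box_key and keyhole below 0.004 m and value of joint plug below 0.3 rad), for 0.1 s.
At the end, for the whole second after the job is handed in: The square-bowed key is fully in the lock (origin within 4 mm of the keyhole point, tilt under 0.15 rad), the plug stands still, turned past 1.4 rad, the fingers still grip the key, and the other key stands in the rest (value of joint plug above 1.4 rad and velocity of joint plug below 0.1 rad/s and z of box_key in the frame of keyhole between -0.003 and 0.004 m and horizontal distance between box_key and keyhole below 0.004 m and angle between box_key's own z axis and vertical below 0.15 rad and contact force between the fingers and box_key above 1 N and z of other_key in the frame of key_rest below 0.048 m); the arm keeps its last pose, push and grip.
It fails at once if the key is forced: its contact forces on the cash box and lock sum to more than 60 N (contact force between box_key and cashbox above 60 N).
It fails at once if the round-bowed key is lifted out of the rest (distance of other_key from where it was at the start of the episode above 0.015 m).
It fails at once if a bystander is disturbed (distance of any of eraser, glue_stick, rubber_stamp from where it was at the start of the episode above 0.02 m).
It also fails if it takes over 64 s, if anything falls off the work surface, if the arm or the gripper's body presses on something with over 40 N, if the wrist force passes 120 N, or if a joint passes its speed limit or range.

## Working session

There is one attempt and no reset: what is moved stays moved. The work goes in short steps, Python scripts to look and compute and a tool call to move; the robot and the scene stay as the last step left them, time stands still between calls to the robot, and variables do not carry over. Pictures are saved under pics/ and viewed, about 8 in all and at most 12, crops included, and the job is handed in when it is done.

Besides the shell and the picture viewer there is one more tool, called after ">>>" as name(argument=value, ...) on one line, values as JSON. jog_arm: Moves the arm, as the interface text tells. Shift numbers are shares of 150 mm and turn numbers shares of 60 degrees, none past 1 either way. Its arguments: {"type":"object","properties":{"steps":{"type":"array","items":{"type":"number"}}},"required":["steps"]}

```bash
mkdir -p pics
cat > h.py <<'E'
import numpy as np, cv2
from cell import telemetry, vision, r
def snap(n,f=None):
    s=vision.snapshot(n); 
    if f: cv2.imwrite('pics/'+f,s['pixels'][:,:,::-1])
    return s
def ray(s,u,v):
    d=np.array([(u-s['cx'])/s['fx'],(v-s['cy'])/s['fy']]); x=d.copy()
    for _ in range(30): x=d/(1+s['k1']*(x@x))
    R=np.array(s['R']);t=np.array(s['t'])
    return -R.T@t, R.T@np.array([x[0],x[1],1])
def plane(s,u,v,z):
    o,d=ray(s,u,v); return o+d*(z-o[2])/d[2]
def proj(s,X):
    c=np.array(s['R'])@np.array(X)+np.array(s['t']); x=c[:2]/c[2]; x=x*(1+s['k1']*(x@x))
    return np.array([s['fx']*x[0]+s['cx'],s['fy']*x[1]+s['cy']])
E
python3 - <<'E'
from h import *
for n in('scene','top'):
    s=snap(n,n+'1.png'); print(n,s['fx'],s['k1'],-np.array(s['R']).T@np.array(s['t']),np.array(s['R']).round(2).tolist())
st=telemetry.get_state();print(st, r.grip_depth)
E
```

```text
scene 547.8127213451723 -0.0229774611159906 [ 0.1968045  -0.76784823  0.53511727] [[0.87, -0.49, 0.01], [-0.24, -0.44, -0.86], [0.43, 0.75, -0.5]]
top 465.64035485503246 -0.07996069519270256 [ 0.4651771  -0.03540694  0.92626501] [[0.03, -1.0, 0.02], [-0.99, -0.03, -0.16], [0.16, -0.01, -0.99]]
{'time': 0.1, 'qpos': array([ 1.25094608e+00,  4.23812662e-01,  1.63062512e+00, -1.92143062e-05,
        1.08859499e+00, -1.90140664e-02]), 'joint_velocities': array([-0.0005134 , -0.00408113, -0.00183627,  0.00041526, -0.00066639,
        0.00018951]), 'joint_torque': array([ 9.64568585e-05, -5.58425796e+01, -2.82446641e+01,  3.86585748e-05,
        2.95452810e-03, -9.57781310e-06]), 'ee_pos': array([0.18502957, 0.59645563, 0.23058876]), 'tool_rot': array([-1.13031680e-04,  1.49847066e-01,  9.88708925e-01, -7.11183412e-04]), 'contact_force': array([ 0.53268671, -0.51396515,  0.72163496]), 'moment': array([-0.04000651,  0.03906126,  0.01554345]), 'grip_width': 0.08521328118775193} 0.0187
```

View pics/scene1.png

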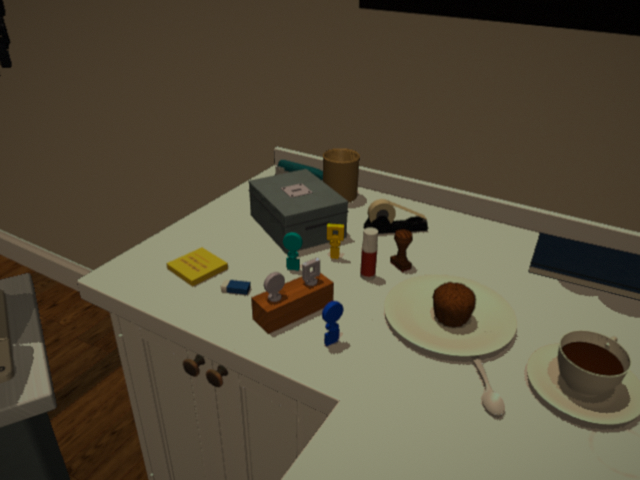

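View pics/top1.png

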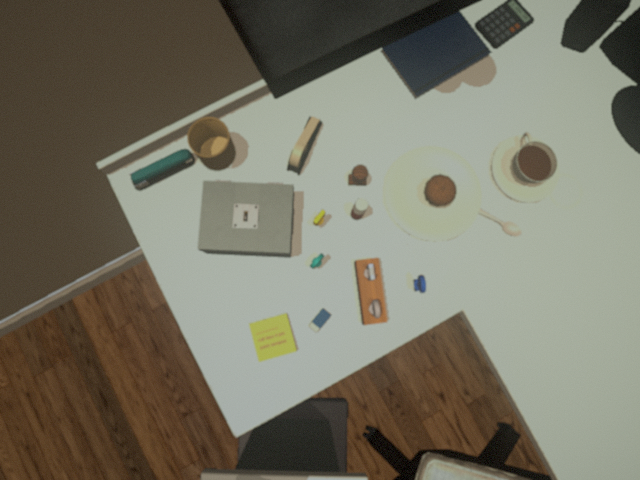

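Candidates for the key: steel square bow at scene (311,272) / top (369,271). Steel round bow at scene (274,285), turquoise at (293,250), yellow at (335,240) and blue at (333,320) are not meant. The choice is the steel square bow, in the far (+x) slot of the rest. The lock plate is at top (245,216).

Run:
```python
from h import *
s=snap('top');p=s['pixels'];c=snap('scene');q=c['pixels']
a=cv2.resize(p[250:335,340:400],(400,566),interpolation=cv2.INTER_CUBIC)
b=cv2.resize(q[255:335,245:345],(400,320),interpolation=cv2.INTER_CUBIC)
d=cv2.resize(p[195:237,225:267],(246,246),interpolation=cv2.INTER_CUBIC)
im=np.zeros((570,800,3),np.uint8);im[:566,:400]=a;im[:320,400:]=b;im[322:568,400:646]=d
cv2.imwrite('pics/crop.png',im[:,:,::-1])
hsv=cv2.cvtColor(p,cv2.COLOR_RGB2HSV)
def rect(m,box,z,nm):
    u0,v0,u1,v1=box; mm=np.zeros(m.shape[:2],np.uint8);mm[v0:v1,u0:u1]=m[v0:v1,u0:u1]
    cs=cv2.findContours(mm,0,1)[0]; k=max(cs,key=cv2.contourArea)
    P=np.array([plane(s,*x[0],z)[:2] for x in k]).astype(np.float32)*1000
    rr=cv2.minAreaRect(P); print(nm,rr, cv2.boundingRect(k))
rect(cv2.inRange(hsv,(0,110,60),(20,255,255)),(345,245,400,335),.042,'rest')
g=cv2.cvtColor(p,cv2.COLOR_RGB2GRAY); print(g[216,190:310:4],g[205:232,245])
rect(cv2.inRange(g,60,125),(185,165,300,262),.079,'box')
rect(cv2.inRange(g,135,255),(225,195,267,237),.08,'plate')
rect(cv2.inRange(g[:, :],0,70),(236,207,254,225),.08,'slot')
```

```text
rest ((502.8838195800781, -156.2747344970703), (120.19611358642578, 44.37882614135742), 8.121681213378906) (356, 259, 31, 65)
[171 172 172 128 130 133 130 131 133 132 129 165 167 160  93 169 168 130
 131 133 131 133 133 131 134 124 133 140 153 173] [165 165 166 166 165 150 120  93  78  78  86 104 109 112  95  98 136 161
 169 170 169 171 164 147 133 132 135]
box ((588.9115600585938, 49.082069396972656), (108.57711791992188, 206.13424682617188), 37.44261932373047) (200, 186, 95, 71)
plate ((632.0498046875, 84.92057037353516), (49.090763092041016, 54.697792053222656), 1.6612998247146606) (229, 203, 31, 27)Traceback (most recent call last):
  File "<stdin>", line 18, in <module>
  File "<stdin>", line 11, in rect
ValueError: max() iterable argument is empty
```

View pics/crop.png

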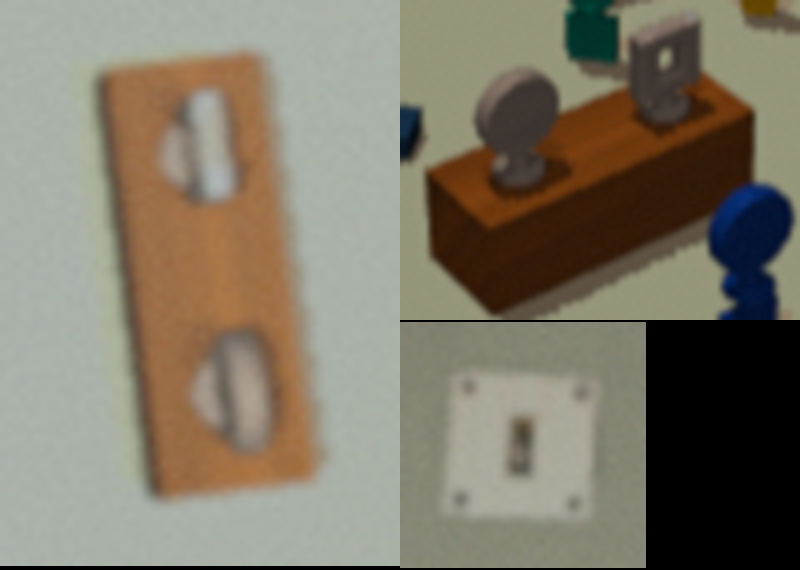

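Crop confirms it: steel square bow in the upper (+x) slot at top (371,271), round bow below at (376,308); slot runs along image vertical at about (245,216).

Run:
```python
from h import *
s=snap('top');p=s['pixels'];c=snap('scene')
g=cv2.GaussianBlur(cv2.cvtColor(p,cv2.COLOR_RGB2GRAY),(3,3),0)
def big(m,box):
    u0,v0,u1,v1=box; mm=np.zeros(m.shape[:2],np.uint8);mm[v0:v1,u0:u1]=m[v0:v1,u0:u1]
    mm=cv2.morphologyEx(mm,cv2.MORPH_OPEN,np.ones((3,3)))
    return max(cv2.findContours(mm,0,1)[0],key=cv2.contourArea)
def rect(k,z,nm):
    P=np.array([plane(s,*x[0],z)[:2] for x in k]).astype(np.float32)*1000
    m=cv2.moments(P.reshape(-1,1,2)); print(nm,cv2.minAreaRect(P),'centroid',m['m10']/m['m00'],m['m01']/m['m00'],cv2.boundingRect(k))
rect(big(cv2.inRange(g,149,255),(228,199,263,234)),.08,'plate')
rect(big(cv2.inRange(g,100,150),(195,170,300,262)),.079,'lid')
w=np.clip(150-g[206:227,238:254].astype(float),0,None);v,u=np.mgrid[206:227,238:254]
print('slot px',(w*u).sum()/w.sum(),(w*v).sum()/w.sum(),plane(s,(w*u).sum()/w.sum(),(w*v).sum()/w.sum(),.08))
print('bowtop',plane(s,371.4,271.3,.081))
hsv=cv2.cvtColor(p,cv2.COLOR_RGB2HSV); m=cv2.inRange(hsv,(0,80,40),(25,255,255))
k=big(cv2.morphologyEx(m,cv2.MORPH_CLOSE,np.ones((9,9))),(350,252,395,330)); rect(k,.042,'rest')
q=c['pixels'];gs=cv2.cvtColor(q,cv2.COLOR_RGB2GRAY)
k=max(cv2.findContours(cv2.inRange(gs[178:203,272:322],int(gs[178:203,272:322].max()*.72),255),0,1)[0],key=cv2.contourArea)
h=cv2.convexHull(k)[:,0]+[272,178]; print(cv2.boundingRect(h))
P=np.array([plane(c,*x,.08)[:2] for x in h]).astype(np.float32)*1000
print('plate scene',cv2.minAreaRect(P))
im=np.zeros((500,800,3),np.uint8);im[:400,:]=cv2.resize(q[175:207,267:331],(800,400),interpolation=2);cv2.imwrite('pics/pl.png',im[:400,:,::-1])
```

```text
plate ((632.0908203125, 83.16522216796875), (45.308528900146484, 44.89845657348633), 1.684470772743225) centroid 632.4417623188336 83.00826234954175 (233, 204, 25, 25)
lid ((630.988525390625, 73.73399353027344), (187.2087860107422, 135.5662078857422), 89.14726257324219) centroid 631.154702543972 75.21994686497119 (198, 180, 102, 76)
slot px 245.2168883747831 215.6743782533256 [0.63261271 0.08283787 0.08      ]
bowtop [ 0.53610025 -0.15183339  0.081     ]
rest ((502.8695373535156, -156.36199951171875), (122.01821899414062, 47.065189361572266), 8.234057426452637) centroid 502.79302502517663 -156.28486372649965 (355, 258, 32, 66)
(284, 184, 28, 13)
plate scene ((635.3619995117188, 86.5768051147461), (48.466827392578125, 49.646278381347656), 1.7722299098968506)
```

```bash
cat >> h.py <<'E'
from scipy.spatial.transform import Rotation as Ro
def to(x,y,z,ya):
    "fractions to reach TCP x,y,z with tool down, tool y axis at angle ya deg"
    st=telemetry.get_state(); q=st['tool_rot']; R=Ro.from_quat([q[1],q[2],q[3],q[0]]).as_matrix()
    a=np.radians(ya); yv=np.array([np.cos(a),np.sin(a),0]); zv=np.array([0,0,-1.]); T=np.c_[np.cross(yv,zv),yv,zv]
    w=Ro.from_matrix(R.T@T).as_rotvec()/np.radians(60); d=R.T@(np.array([x,y,z])-st['ee_pos'])/.15
    print('t',round(st['time'],2),'pos',(st['ee_pos']*1000).round(1),'w',w.round(3),'d',d.round(3),'F',st['contact_force'].round(1),'M',st['moment'].round(2),'grip',round(st['grip_width']*1000,1),'q6',round(st['qpos'][5],2))
E
python3 -c "
from h import *
to(.5364,-.1516,.2,98.2)"
```

```text
t 0.3 pos [185.1 596.8 231. ] w [-0.001 -0.    -0.424] d [-3.715 -4.071  0.209] F [0.7 0.3 0.9] M [-0.01 -0.01  0.06] grip 85.6 q6 -0.02
```

>>> jog_arm(steps=[0,0,0,-0.9,-0.98,0,85,0,0,0,-0.9,-0.98,0,85,0,0,0,-0.9,-0.98,0,85,0,0,0,-0.9,-0.98,0,85,0,0,0,-0.9,-0.98,0,85,0,0,0,-0.9,-0.98,0,85])

```text
time: 0.8
ee_pos: [0.2715, 0.4115, 0.231]
tool_rot: [-0.0, 0.151, 0.988, -0.002]
contact_force: [-0.0, -0.1, 0.0]
grip_width: 0.0853
```

>>> jog_arm(steps=[0,0,0,-0.9,-0.98,0,50,0,0,0,-0.9,-0.98,0,50,0,0,0,-0.9,-0.98,0,50,0,0,0,-0.9,-0.98,0,50,0,0,0,-0.9,-0.98,0,50,0,0,0,-0.9,-0.98,0,50])

```text
time: 1.3
ee_pos: [0.3575, 0.2324, 0.2315]
tool_rot: [0.0, 0.152, 0.988, -0.0]
contact_force: [0.6, -0.2, -0.4]
grip_width: 0.0501
```

>>> jog_arm(steps=[0,0,0,-0.9,-0.98,0,50,0,0,0,-0.9,-0.98,0,50,0,0,0,-0.9,-0.98,0,50,0,0,0,-0.9,-0.98,0,50,0,0,0,-0.9,-0.98,0,50,0,0,0,-0.9,-0.98,0,50])

```text
time: 1.8
ee_pos: [0.4441, 0.0522, 0.2318]
tool_rot: [0.001, 0.152, 0.988, -0.0]
contact_force: [0.4, 0.4, -0.5]
grip_width: 0.0499
```

>>> jog_arm(steps=[0,0,-0.1,-0.9,-0.98,0.1,50,0,0,-0.2,-0.9,-0.98,0.1,50,0,0,-0.3,-0.9,-0.98,0.1,50,0,0,-0.42,-0.9,-0.98,0.1,50,0,0,-0.42,-0.9,-0.98,0.1,50,0,0,-0.42,-0.9,-0.98,0.1,50,0,0,-0.42,-0.9,-0.98,0.1,50])

```text
time: 2.38
ee_pos: [0.5274, -0.1253, 0.2158]
tool_rot: [-0.0, -0.068, 0.998, 0.0]
contact_force: [-0.0, 0.8, -1.1]
grip_width: 0.05
```

```bash
python3 -c "
from h import *
to(.5364,-.1516,.15,98.2)"
```

```text
t 2.38 pos [ 527.4 -125.3  215.8] w [ 0.    -0.    -0.006] d [-0.035 -0.182  0.439] F [-0.   0.8 -1.1] M [-0.02  0.02 -0.03] grip 50.0 q6 -1.96
```

>>> jog_arm(steps=[0,0,0,-0.035,-0.182,0.2,50,0,0,0,-0.035,-0.182,0.4,50,0,0,0,-0.035,-0.182,0.6,50,0,0,0,-0.035,-0.182,0.77,50,0,0,0,-0.035,-0.182,0.77,50,0,0,0,-0.035,-0.182,0.77,50,0,0,0,-0.035,-0.182,0.77,50])

```text
time: 2.97
ee_pos: [0.5365, -0.1501, 0.1021]
tool_rot: [0.001, -0.07, 0.998, -0.0]
contact_force: [-0.1, 0.2, 0.6]
grip_width: 0.0504
```

```bash
python3 -c "
from h import *
to(.5364,-.1516,.05,98.2)
s=snap('scene');t=snap('top')
im=np.hstack([cv2.resize(s['pixels'][180:340,240:400],(400,400)),cv2.resize(t['pixels'][220:340,310:430],(400,400))])
cv2.imwrite('pics/g1.png',im[:,:,::-1])"
```

```text
t 2.97 pos [ 536.5 -150.1  102.1] w [-0.     0.001 -0.003] d [ 0.002 -0.01   0.348] F [-0.1  0.2  0.6] M [-0.04 -0.07 -0.02] grip 50.4 q6 -2.01
```

View pics/g1.png

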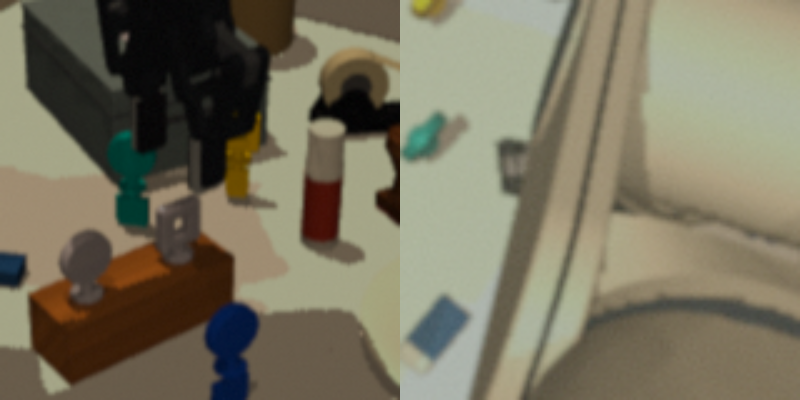

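Fingers at crop (150,125) and (207,165) straddle the key at (178,215) below; descend and close.

>>> jog_arm(steps=[0,0,0,0,-0.01,0.12,50,0,0,0,0,-0.01,0.24,50,0,0,0,0,-0.01,0.34,50,0,0,0,0,-0.01,0.34,50,0,0,0,0,-0.01,0.34,50,0,0,0,0,-0.01,0.34,30,0,0,0,0,-0.01,0.34,20,0,0,0,0,-0.01,0.34,14])

```text
time: 3.73
ee_pos: [0.5367, -0.1527, 0.0511]
tool_rot: [0.001, -0.069, 0.998, -0.0]
contact_force: [0.4, -0.1, -0.4]
grip_width: 0.0151
```

>>> jog_arm(steps=[0,0,0,0,0,0,8,0,0,0,0,0,0,4,0,0,0,0,0,0,0,0,0,0,0,0,0,0,0,0,0,0,0,0,0,0,0,0,0,0,0,0])

```text
time: 4.23
ee_pos: [0.5366, -0.1527, 0.051]
tool_rot: [0.001, -0.069, 0.998, -0.0]
contact_force: [-0.9, -0.2, 7.1]
grip_width: 0.0081
```

```bash
python3 -c "
from h import *
to(.5364,-.1516,.15,98.2)"
```

```text
t 4.23 pos [ 536.6 -152.7   51. ] w [-0.001  0.001 -0.004] d [-0.001  0.007 -0.66 ] F [-0.9 -0.2  7.1] M [ 0.04  0.15 -0.  ] grip 8.1 q6 -2.01
```

>>> jog_arm(steps=[0,0,0,0,0,-0.1,0,0,0,0,0,0,-0.25,0,0,0,0,0,0,-0.4,0,0,0,0,0,0,-0.55,0,0,0,0,0,0,-0.7,0,0,0,0,0,0,-0.73,0,0,0,0,0,0,-0.73,0,0,0,0,0,0,-0.73,0])

```text
time: 4.9
ee_pos: [0.5355, -0.1523, 0.1589]
tool_rot: [-0.0, -0.069, 0.998, 0.0]
contact_force: [-0.4, 0.4, -0.9]
grip_width: 0.0081
```

```bash
python3 -c "
from h import *
to(.6325,.083,.16,89)
s=snap('scene');t=snap('top')
im=np.hstack([cv2.resize(s['pixels'][160:320,240:400],(500,500)),cv2.resize(t['pixels'][240:340,350:410],(300,500))])
cv2.imwrite('pics/g2.png',im[:,:,::-1])"
```

```text
t 4.9 pos [ 535.5 -152.3  158.9] w [ 0.    -0.     0.149] d [-0.858  1.464 -0.008] F [-0.4  0.4 -0.9] M [0.02 0.03 0.01] grip 8.1 q6 -2.01
```

View pics/g2.png

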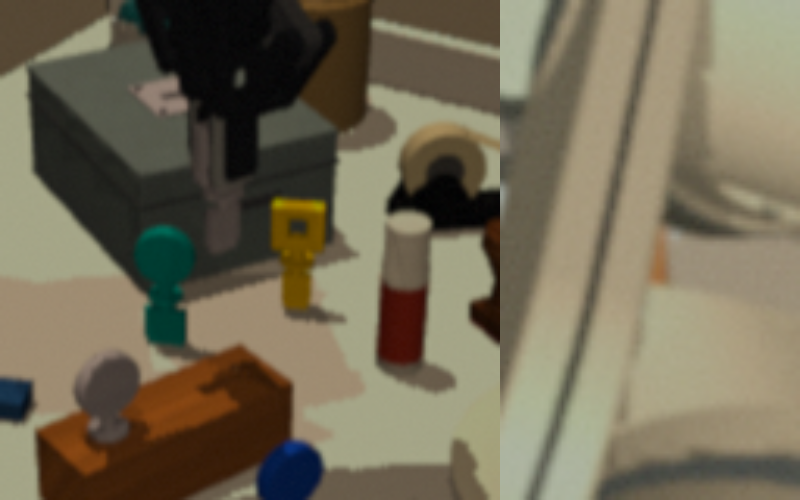

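Key is lifted clear and upright (nose at crop (222,250)); round key stays at (107,385). Move over the lock.

>>> jog_arm(steps=[0,0,0,-0.15,0.25,0,0,0,0,0,-0.3,0.5,0,0,0,0,0,-0.43,0.73,0,0,0,0,0,-0.5,0.85,0,0,0,0,0,-0.5,0.85,0,0,0,0,0,-0.5,0.85,0,0])

```text
time: 5.5
ee_pos: [0.5919, -0.0146, 0.1577]
tool_rot: [-0.001, -0.071, 0.997, 0.0]
contact_force: [-0.9, -0.4, -1.1]
grip_width: 0.008
```

>>> jog_arm(steps=[0,0,0.05,-0.12,0.2,0,0,0,0,0.1,-0.24,0.4,0,0,0,0,0.149,-0.358,0.614,0,0,0,0,0.149,-0.358,0.614,0,0,0,0,0.149,-0.358,0.614,0,0,0,0,0.149,-0.358,0.614,0,0,0,0,0.149,-0.358,0.614,0,0])

```text
time: 6.08
ee_pos: [0.6319, 0.0811, 0.1586]
tool_rot: [-0.001, 0.009, 1.0, -0.0]
contact_force: [0.4, -0.3, 0.4]
grip_width: 0.0078
```

```bash
python3 -c "
from h import *
to(.6325,.083,.125,89)
s=snap('scene')
im=cv2.resize(s['pixels'][130:230,240:360],(720,600),interpolation=2)
cv2.imwrite('pics/g3.png',im[:,:,::-1])
p=telemetry.get_state()['ee_pos']
for z in(-.009,-.039): print(proj(s,p+[0,0,z]),(proj(s,p+[0,0,z])-[240,130])*6)
print((proj(s,[.6325,.083,.08])-[240,130])*6)
"
```

```text
t 6.08 pos [631.9  81.1 158.6] w [-0.001 -0.002 -0.001] d [-0.004  0.013  0.224] F [ 0.4 -0.3  0.4] M [-0.   -0.01 -0.  ] grip 7.8 q6 -1.44
[295.58539595 156.67461561] [333.51237573 160.04769365]
[295.69254785 171.56661531] [334.15528709 249.39969187]
[333.35394749 361.68311756]
```

View pics/g3.png

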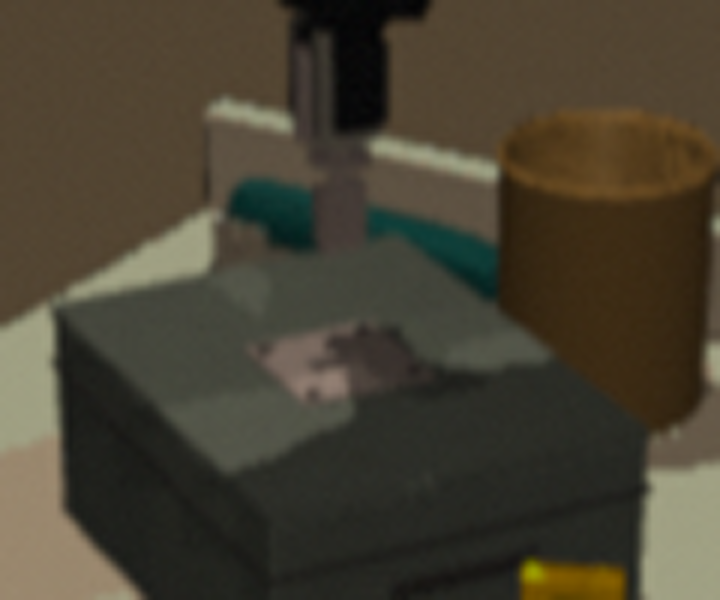

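>>> jog_arm(steps=[0,0,0,-0.004,0.013,0.1,0,0,0,0,-0.004,0.013,0.18,0,0,0,0,-0.004,0.013,0.24,0,0,0,0,-0.004,0.013,0.25,0,0,0,0,-0.004,0.013,0.25,0,0,0,0,-0.004,0.013,0.25,0])

```text
time: 6.63
ee_pos: [0.6336, 0.0846, 0.1218]
tool_rot: [-0.0, 0.009, 1.0, -0.0]
contact_force: [0.5, 0.7, -1.2]
grip_width: 0.008
```

>>> jog_arm(steps=[0,0,0,0,0,0.007,0,0,0,0,0,0,0.014,0,0,0,0,0,0,0.014,0])

```text
time: 6.88
ee_pos: [0.6337, 0.0849, 0.12]
tool_rot: [0.0, 0.008, 1.0, 0.0]
contact_force: [-0.9, 0.4, -1.8]
grip_width: 0.0083
```

```bash
python3 -c "
from h import *
to(.6325,.083,.117,89)
s=snap('top')
im=cv2.resize(s['pixels'][180:250,205:290],(720,593),interpolation=2)
cv2.imwrite('pics/g4.png',im[:,:,::-1])
"
```

```text
t 6.88 pos [633.7  84.9 120. ] w [0.    0.    0.001] d [ 0.008 -0.013  0.02 ] F [-0.9  0.4 -1.8] M [ 0.04 -0.04 -0.01] grip 8.3 q6 -1.44
```

>>> jog_arm(steps=[0,0,0,0.008,-0.013,0,0,0,0,0,0.008,-0.013,0,0,0,0,0,0.008,-0.013,0.007,0,0,0,0,0.008,-0.013,0.014,0,0,0,0,0.008,-0.013,0.014,0])

```text
time: 7.35
ee_pos: [0.6322, 0.0829, 0.1174]
tool_rot: [-0.0, 0.009, 1.0, -0.0]
contact_force: [-0.2, -0.4, -1.4]
grip_width: 0.008
```

```bash
python3 -c "
from h import *
to(.6325,.083,.117,89)"
```

```text
t 7.35 pos [632.2  82.9 117.4] w [-0. -0.  0.] d [-0.002  0.001  0.003] F [-0.2 -0.4 -1.4] M [-0.02 -0.02 -0.  ] grip 8.0 q6 -1.44
```

>>> jog_arm(steps=[0,0,0,0,0,0.007,0,0,0,0,0,0,0.013,0,0,0,0,0,0,0.02,0,0,0,0,0,0,0.02,0])

```text
time: 7.68
ee_pos: [0.6322, 0.0829, 0.1143]
tool_rot: [-0.0, 0.009, 1.0, -0.0]
contact_force: [0.0, 0.3, -0.7]
grip_width: 0.0084
```

>>> jog_arm(steps=[0,0,0,0,0,0.007,0,0,0,0,0,0,0.007,0])

```text
time: 7.85
ee_pos: [0.6322, 0.0829, 0.1134]
tool_rot: [-0.0, 0.008, 1.0, -0.0]
contact_force: [0.8, -0.7, -1.2]
grip_width: 0.0079
```

>>> jog_arm(steps=[0,0,0,0,0,0.007,0,0,0,0,0,0,0.014,0,0,0,0,0,0,0.02,0,0,0,0,0,0,0.02,0])

```text
time: 8.18
ee_pos: [0.6322, 0.0829, 0.1103]
tool_rot: [-0.0, 0.008, 1.0, -0.0]
contact_force: [0.1, -0.2, -0.8]
grip_width: 0.0076
```

>>> jog_arm(steps=[0,0,0,0,0,0.007,0,0,0,0,0,0,0.007,0])

```text
time: 8.35
ee_pos: [0.6322, 0.0828, 0.1093]
tool_rot: [-0.0, 0.009, 1.0, -0.0]
contact_force: [0.5, -0.1, -0.3]
grip_width: 0.008
```

>>> jog_arm(steps=[0,0,0,0,0,0.007,0,0,0,0,0,0,0.007,0])

```text
time: 8.52
ee_pos: [0.6322, 0.0829, 0.1083]
tool_rot: [-0.0, 0.009, 1.0, -0.0]
contact_force: [0.3, -0.3, -0.3]
grip_width: 0.0078
```

>>> jog_arm(steps=[0,0,0,0,0,0.005,0,0,0,0,0,0,0.005,0])

```text
time: 8.68
ee_pos: [0.6323, 0.0829, 0.1076]
tool_rot: [-0.0, 0.009, 1.0, -0.0]
contact_force: [-0.5, -0.4, -0.3]
grip_width: 0.0082
```

>>> jog_arm(steps=[0,0,0,0,0,0.005,0,0,0,0,0,0,0.005,0])

```text
time: 8.85
ee_pos: [0.6323, 0.0828, 0.1069]
tool_rot: [-0.0, 0.009, 1.0, -0.0]
contact_force: [-0.0, -0.4, -0.4]
grip_width: 0.0082
```

>>> jog_arm(steps=[0,0,0,0,0,0.005,0,0,0,0,0,0,0.005,0])

```text
time: 9.02
ee_pos: [0.6324, 0.0828, 0.1064]
tool_rot: [0.0, 0.008, 1.0, -0.0]
contact_force: [-1.1, 0.2, 1.2]
grip_width: 0.008
```

>>> jog_arm(steps=[0,0,0,0,0,0.005,0,0,0,0,0,0,0.005,0])

```text
time: 9.18
ee_pos: [0.6326, 0.0826, 0.1055]
tool_rot: [0.0, 0.008, 1.0, -0.0]
contact_force: [0.2, -1.3, -0.3]
grip_width: 0.0083
```

```bash
python3 -c "
from h import *
to(.6325,.083,.105,89)
s=snap('scene')
im=cv2.resize(s['pixels'][150:210,260:340],(800,600),interpolation=2)
cv2.imwrite('pics/g5.png',im[:,:,::-1])
p=telemetry.get_state()['ee_pos']
for z in(0,-.006,-.009,-.0255): print(z,(proj(s,p+[0,0,z])-[260,150])*10)
"
```

```text
t 9.18 pos [632.6  82.6 105.5] w [-0.     0.001  0.001] d [0.    0.003 0.003] F [ 0.2 -1.3 -0.3] M [-0.31 -0.23 -0.01] grip 8.3 q6 -1.44
0 [355.69656636 282.34139213]
-0.006 [355.91033656 311.18432848]
-0.009 [356.01685733 325.54411704]
-0.0255 [356.59841339 403.79609971]
```

View pics/g5.png

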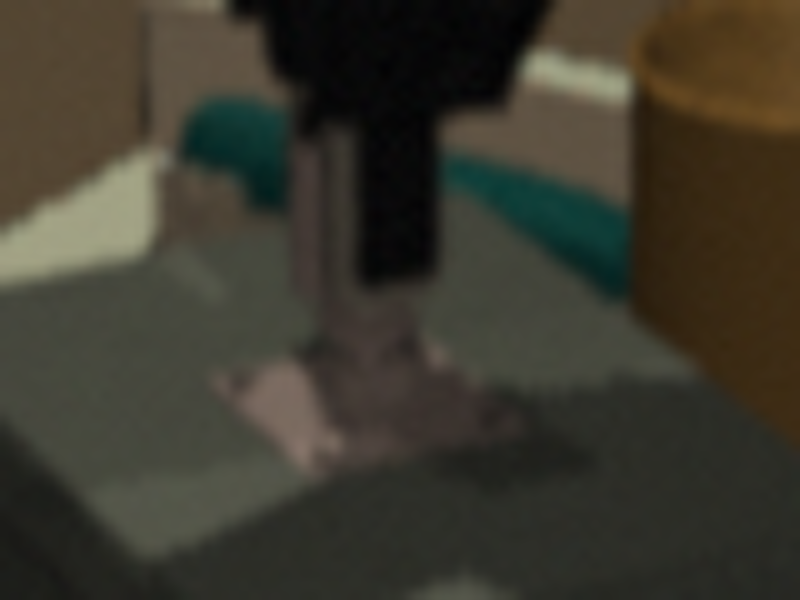

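>>> jog_arm(steps=[0,0,0,0,-0.005,0,0,0,0,0,0,-0.005,0,0,0,0,0,0,-0.005,0,0])

```text
time: 9.48
ee_pos: [0.6325, 0.0824, 0.1054]
tool_rot: [0.0, 0.009, 1.0, 0.0]
contact_force: [1.5, 1.8, -2.0]
grip_width: 0.0083
```

```bash
python3 -c "
from h import *
to(.6325,.083,.105,89)"
```

```text
t 9.48 pos [632.5  82.4 105.4] w [0. 0. 0.] d [0.    0.004 0.003] F [ 1.5  1.8 -2. ] M [ 0.33 -0.28 -0.03] grip 8.3 q6 -1.44
```

>>> jog_arm(steps=[0,0,0,0,0.01,0,0,0,0,0,0,0.01,0,0,0,0,0,0,0.01,0,0])

```text
time: 9.73
ee_pos: [0.6324, 0.0831, 0.1055]
tool_rot: [0.0, 0.008, 1.0, -0.0]
contact_force: [1.2, -4.1, -1.0]
grip_width: 0.0079
```

```bash
python3 -c "
from h import *
to(.6325,.083,.105,89)"
```

```text
t 9.73 pos [632.4  83.1 105.5] w [-0.001  0.     0.001] d [-0.    -0.001  0.003] F [ 1.2 -4.1 -1. ] M [-0.87 -0.38  0.06] grip 7.9 q6 -1.44
```

>>> jog_arm(steps=[0,0,0,0,0.005,0,0,0,0,0,0,0.005,0,0,0,0,0,0,0.005,0,0])

```text
time: 9.98
ee_pos: [0.6324, 0.0839, 0.1054]
tool_rot: [0.0, 0.008, 1.0, -0.0]
contact_force: [2.2, -3.8, -0.2]
grip_width: 0.0081
```

>>> jog_arm(steps=[0,0,0,0,0.005,0,0,0,0,0,0,0.005,0,0,0,0,0,0,0.005,0,0])

```text
time: 10.23
ee_pos: [0.6324, 0.0846, 0.1055]
tool_rot: [0.0, 0.008, 1.0, -0.0]
contact_force: [2.1, -4.6, -1.5]
grip_width: 0.0081
```

```bash
python3 -c "
from h import *
to(.6325,.083,.105,89)"
```

```text
t 10.23 pos [632.4  84.6 105.5] w [-0.001  0.     0.   ] d [-0.001 -0.011  0.003] F [ 2.1 -4.6 -1.5] M [-0.99 -0.31 -0.01] grip 8.1 q6 -1.44
```

>>> jog_arm(steps=[0,0,0,-0.007,0.007,0,0,0,0,0,-0.007,0.007,0,0,0,0,0,-0.007,0.007,0,0])

```text
time: 10.48
ee_pos: [0.6328, 0.0857, 0.1053]
tool_rot: [-0.001, 0.008, 1.0, -0.0]
contact_force: [-0.4, -5.5, 1.3]
grip_width: 0.0079
```

```bash
python3 -c "
from h import *
to(.6325,.083,.105,89)"
```

```text
t 10.48 pos [632.8  85.7 105.3] w [-0.001 -0.001  0.   ] d [ 0.002 -0.018  0.002] F [-0.4 -5.5  1.3] M [-1.04  0.1  -0.02] grip 7.9 q6 -1.44
```

>>> jog_arm(steps=[0,0,0,0,0,0.007,0,0,0,0,0,0,0.007,0])

```text
time: 10.65
ee_pos: [0.633, 0.0857, 0.1042]
tool_rot: [-0.0, 0.008, 1.0, -0.0]
contact_force: [0.4, -5.3, -1.6]
grip_width: 0.0075
```

>>> jog_arm(steps=[0,0,0,0,0,0.007,0,0,0,0,0,0,0.007,0])

```text
time: 10.82
ee_pos: [0.6332, 0.0857, 0.1033]
tool_rot: [-0.0, 0.008, 1.0, -0.0]
contact_force: [1.6, -5.6, -0.7]
grip_width: 0.0082
```

```bash
python3 -c "
from h import *
to(.6325,.083,.105,89)"
```

```text
t 10.82 pos [633.2  85.7 103.3] w [-0.001 -0.     0.   ] d [ 0.005 -0.018 -0.012] F [ 1.6 -5.6 -0.7] M [-1.05 -0.17 -0.06] grip 8.2 q6 -1.44
```

>>> jog_arm(steps=[0,0,0,0,0,0.007,0,0,0,0,0,0,0.007,0])

```text
time: 10.98
ee_pos: [0.6333, 0.0857, 0.1022]
tool_rot: [-0.0, 0.008, 1.0, -0.0]
contact_force: [1.2, -5.4, -1.3]
grip_width: 0.0081
```

>>> jog_arm(steps=[0,0,0,0,0,0.007,0,0,0,0,0,0,0.007,0])

```text
time: 11.15
ee_pos: [0.6333, 0.0858, 0.1012]
tool_rot: [-0.0, 0.008, 1.0, -0.0]
contact_force: [1.4, -5.0, -0.2]
grip_width: 0.0081
```

>>> jog_arm(steps=[0,0,0,0,0,0.007,0,0,0,0,0,0,0.007,0])

```text
time: 11.32
ee_pos: [0.6333, 0.0857, 0.1002]
tool_rot: [-0.0, 0.008, 1.0, -0.0]
contact_force: [1.2, -4.9, 1.2]
grip_width: 0.0079
```

```bash
python3 -c "
from h import *
to(.6325,.083,.105,89)"
```

```text
t 11.32 pos [633.3  85.7 100.2] w [-0.001 -0.     0.   ] d [ 0.005 -0.018 -0.032] F [ 1.2 -4.9  1.2] M [-1.09 -0.14  0.01] grip 7.9 q6 -1.44
```

>>> jog_arm(steps=[0,0,0,0,0,0.006,0,0,0,0,0,0,0.006,0])

```text
time: 11.48
ee_pos: [0.6334, 0.0857, 0.0994]
tool_rot: [-0.0, 0.009, 1.0, -0.0]
contact_force: [0.3, -5.8, 0.7]
grip_width: 0.0084
```

>>> jog_arm(steps=[0,0,0,0,0,0.006,0,0,0,0,0,0,0.006,0])

```text
time: 11.65
ee_pos: [0.6334, 0.0857, 0.0985]
tool_rot: [0.0, 0.009, 1.0, -0.0]
contact_force: [0.2, -5.2, -0.3]
grip_width: 0.0082
```

```bash
python3 -c "
from h import *
to(.6325,.083,.105,89)"
```

```text
t 11.65 pos [633.4  85.7  98.5] w [-0.  0.  0.] d [ 0.006 -0.018 -0.043] F [ 0.2 -5.2 -0.3] M [-1.18 -0.06 -0.02] grip 8.2 q6 -1.44
```

>>> jog_arm(steps=[0,0,0,0,0,0.006,0,0,0,0,0,0,0.006,0])

```text
time: 11.82
ee_pos: [0.6335, 0.0857, 0.0978]
tool_rot: [0.0, 0.008, 1.0, -0.0]
contact_force: [0.2, -5.5, 0.9]
grip_width: 0.008
```

>>> jog_arm(steps=[0,0,0,0,0,0.006,0,0,0,0,0,0,0.006,0])

```text
time: 11.98
ee_pos: [0.6336, 0.0857, 0.0971]
tool_rot: [0.0, 0.009, 1.0, -0.0]
contact_force: [0.2, -4.9, 3.4]
grip_width: 0.0081
```

```bash
python3 -c "
from h import *
to(.6325,.083,.105,89)"
```

```text
t 11.98 pos [633.6  85.7  97.1] w [-0.  0.  0.] d [ 0.007 -0.018 -0.053] F [ 0.2 -4.9  3.4] M [-1.05  0.   -0.03] grip 8.1 q6 -1.44
```

>>> jog_arm(steps=[0,0,0,0,0,0.004,0,0,0,0,0,0,0.004,0])

```text
time: 12.15
ee_pos: [0.6336, 0.0857, 0.0967]
tool_rot: [0.0, 0.009, 1.0, -0.0]
contact_force: [-1.1, -6.8, 4.8]
grip_width: 0.0078
```

```bash
python3 -c "
from h import *
to(.6325,.083,.105,89)"
```

```text
t 12.15 pos [633.6  85.7  96.7] w [-0.     0.001  0.   ] d [ 0.007 -0.018 -0.055] F [-1.1 -6.8  4.8] M [-1.08  0.14  0.02] grip 7.8 q6 -1.44
```

>>> jog_arm(steps=[0,0,0,0,0.005,0,0,0,0,0,0,0.005,0,0,0,0,0,0,0.005,0,0])

```text
time: 12.4
ee_pos: [0.6336, 0.0858, 0.0967]
tool_rot: [0.0, 0.008, 1.0, -0.001]
contact_force: [-0.5, -7.9, 5.4]
grip_width: 0.0079
```

```bash
python3 -c "
from h import *
to(.6325,.083,.105,89)"
```

```text
t 12.4 pos [633.6  85.8  96.7] w [-0.001  0.     0.001] d [ 0.007 -0.019 -0.055] F [-0.5 -7.9  5.4] M [-1.6   0.14 -0.04] grip 7.9 q6 -1.44
```

>>> jog_arm(steps=[0,0,0,0,-0.002,0.005,0,0,0,0,0,-0.002,0.008,0,0,0,0,0,-0.002,0.008,0])

```text
time: 12.65
ee_pos: [0.6337, 0.0858, 0.0958]
tool_rot: [0.0, 0.008, 1.0, -0.0]
contact_force: [-0.9, -7.2, 6.8]
grip_width: 0.0083
```

```bash
python3 -c "
from h import *
to(.6325,.083,.105,89)"
```

```text
t 12.65 pos [633.7  85.8  95.8] w [-0.001  0.001  0.   ] d [ 0.007 -0.019 -0.061] F [-0.9 -7.2  6.8] M [-1.38  0.23 -0.06] grip 8.3 q6 -1.44
```

>>> jog_arm(steps=[0,0,0,0,-0.005,0,0,0,0,0,0,-0.01,0,0,0,0,0,0,-0.01,0,0])

```text
time: 12.9
ee_pos: [0.6337, 0.0855, 0.0956]
tool_rot: [0.0, 0.009, 1.0, 0.0]
contact_force: [-1.9, -1.1, 6.2]
grip_width: 0.0082
```

```bash
python3 -c "
from h import *
to(.6325,.083,.105,89)"
```

```text
t 12.9 pos [633.7  85.5  95.6] w [0.001 0.001 0.   ] d [ 0.007 -0.017 -0.063] F [-1.9 -1.1  6.2] M [-0.27  0.27 -0.01] grip 8.2 q6 -1.44
```

>>> jog_arm(steps=[0,0,0,0.003,-0.005,0,0,0,0,0,0.003,-0.01,0,0,0,0,0,0.003,-0.01,0,0])

```text
time: 13.15
ee_pos: [0.6333, 0.0847, 0.0949]
tool_rot: [0.001, 0.009, 1.0, 0.001]
contact_force: [0.7, 4.7, 1.7]
grip_width: 0.0084
```

```bash
python3 -c "
from h import *
to(.6325,.083,.105,89)"
```

```text
t 13.15 pos [633.3  84.7  94.9] w [0.001 0.001 0.   ] d [ 0.005 -0.011 -0.067] F [0.7 4.7 1.7] M [ 1.01 -0.26 -0.09] grip 8.4 q6 -1.44
```

>>> jog_arm(steps=[0,0,0,0,-0.005,0,0,0,0,0,0,-0.01,0,0,0,0,0,0,-0.012,0,0,0,0,0,0,-0.012,0,0])

```text
time: 13.48
ee_pos: [0.6332, 0.0827, 0.0948]
tool_rot: [0.0, 0.009, 1.0, 0.001]
contact_force: [0.9, 5.0, 1.7]
grip_width: 0.0078
```

>>> jog_arm(steps=[0,0,0,0,0.006,0.006,0,0,0,0,0,0.006,0.012,0,0,0,0,0,0.006,0.012,0])

```text
time: 13.73
ee_pos: [0.6326, 0.083, 0.0926]
tool_rot: [-0.0, 0.008, 1.0, 0.0]
contact_force: [0.4, 3.9, 0.5]
grip_width: 0.0079
```

```bash
python3 -c "
from h import *
to(.6325,.083,.105,89)"
```

```text
t 13.73 pos [632.6  83.   92.6] w [ 0.    -0.001  0.001] d [ 0.001 -0.    -0.083] F [0.4 3.9 0.5] M [ 0.83 -0.09 -0.  ] grip 7.9 q6 -1.44
```

>>> jog_arm(steps=[0,0,0,0,0.006,0.006,0,0,0,0,0,0.006,0.012,0,0,0,0,0,0.006,0.012,0])

```text
time: 13.98
ee_pos: [0.6324, 0.0833, 0.0906]
tool_rot: [-0.001, 0.008, 1.0, -0.0]
contact_force: [-0.0, 1.3, -1.4]
grip_width: 0.0082
```

>>> jog_arm(steps=[0,0,0,0,0,0.006,0,0,0,0,0,0,0.006,0])

```text
time: 14.15
ee_pos: [0.6326, 0.0833, 0.09]
tool_rot: [-0.0, 0.009, 1.0, -0.0]
contact_force: [0.2, -0.9, -1.1]
grip_width: 0.0083
```

>>> jog_arm(steps=[0,0,0,0,0,0.006,0,0,0,0,0,0,0.006,0])

```text
time: 14.32
ee_pos: [0.6327, 0.0834, 0.0892]
tool_rot: [-0.0, 0.009, 1.0, -0.0]
contact_force: [-0.3, 0.1, -1.4]
grip_width: 0.008
```

```bash
python3 -c "
from h import *
to(.6325,.084,.105,89)"
```

```text
t 14.32 pos [632.7  83.4  89.2] w [-0. -0.  0.] d [ 0.002  0.004 -0.105] F [-0.3  0.1 -1.4] M [-0.04  0.01  0.05] grip 8.0 q6 -1.44
```

>>> jog_arm(steps=[0,0,0,0,0.004,0.006,0,0,0,0,0,0.004,0.006,0])

```text
time: 14.48
ee_pos: [0.633, 0.0837, 0.089]
tool_rot: [0.0, 0.008, 1.0, -0.0]
contact_force: [-2.3, -2.0, 4.2]
grip_width: 0.0082
```

>>> jog_arm(steps=[0,0,0,0,0,0.006,0,0,0,0,0,0,0.006,0])

```text
time: 14.65
ee_pos: [0.633, 0.0837, 0.089]
tool_rot: [0.0, 0.008, 1.0, -0.0]
contact_force: [-5.1, -3.8, 11.4]
grip_width: 0.0082
```

>>> jog_arm(steps=[0,0,0,0,0,0.006,0,0,0,0,0,0,0.006,0])

```text
time: 14.82
ee_pos: [0.633, 0.0837, 0.0889]
tool_rot: [0.0, 0.008, 1.0, -0.0]
contact_force: [-6.7, -2.3, 18.6]
grip_width: 0.0082
```

```bash
python3 -c "
from h import *
to(.6325,.084,.105,89)"
```

```text
t 14.82 pos [633.   83.7  88.9] w [-0.001  0.     0.   ] d [ 0.004  0.002 -0.107] F [-6.7 -2.3 18.6] M [-0.61  1.24  0.01] grip 8.2 q6 -1.44
```

>>> jog_arm(steps=[0,0,0,0.002,0.002,-0.009,0,0,0,0,0.002,0.002,-0.009,0,0,0,0,0.002,0.002,-0.009,0])

```text
time: 15.07
ee_pos: [0.633, 0.0845, 0.089]
tool_rot: [0.0, 0.008, 1.0, -0.0]
contact_force: [-2.1, -1.5, 8.5]
grip_width: 0.0083
```

```bash
python3 -c "
from h import *
to(.6325,.084,.089,-16)
s=snap('scene')
im=cv2.resize(s['pixels'][150:210,260:340],(800,600),interpolation=2)
cv2.imwrite('pics/g6.png',im[:,:,::-1])"
```

```text
t 15.07 pos [633.   84.5  89. ] w [1.00e-03 1.00e-03 1.75e+00] d [ 0.003 -0.003 -0.   ] F [-2.1 -1.5  8.5] M [-0.2   0.41  0.01] grip 8.3 q6 -1.44
```

View pics/g6.png

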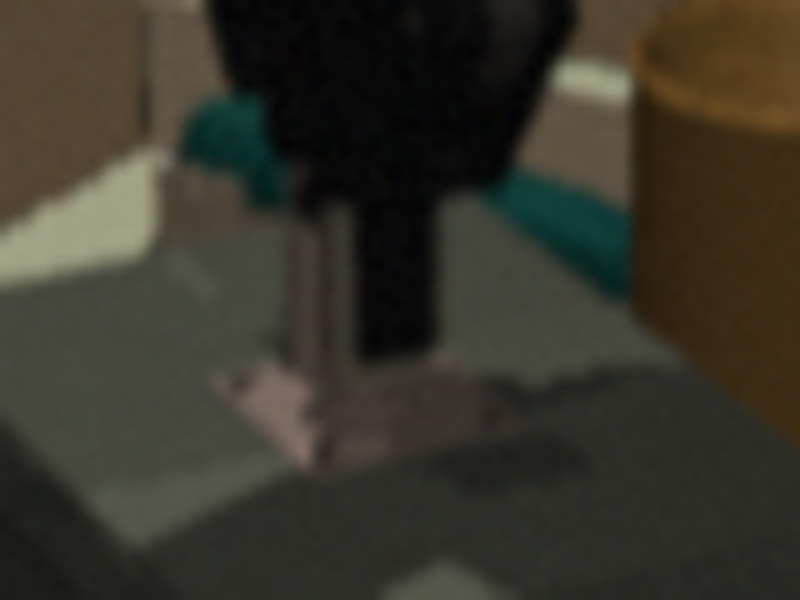

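Collar sits on the plate (crop (375,395)), seated where predicted (TCP z 0.089). Turn clockwise.

>>> jog_arm(steps=[0,0,0.05,0,-0.002,0,0,0,0,0.1,0,-0.002,0,0,0,0,0.15,0,-0.002,0,0,0,0,0.2,0,-0.002,0,0,0,0,0.25,0,-0.002,0,0,0,0,0.3,0,-0.002,0,0,0,0,0.3,0,-0.002,0,0])

```text
time: 15.7
ee_pos: [0.6334, 0.0842, 0.089]
tool_rot: [0.001, 0.166, 0.986, 0.0]
contact_force: [-1.5, -1.2, 8.2]
grip_width: 0.0083
```

```bash
python3 -c "
from h import *
to(.6328,.0841,.089,-11.3)"
```

```text
t 15.7 pos [633.4  84.2  89. ] w [1.00e-03 1.00e-03 1.37e+00] d [ 0.003 -0.002 -0.   ] F [-1.5 -1.2  8.2] M [-0.24  0.3  -0.04] grip 8.3 q6 -1.12
```

>>> jog_arm(steps=[0,0,0.07,0,0,0,0,0,0,0.14,0,0,0,0,0,0,0.21,0,0,0,0,0,0,0.28,0,0,0,0,0,0,0.35,0,0,0,0,0,0,0.42,0,0,0,0,0,0,0.5,0,0,0,0,0,0,0.5,0,0,0,0])

```text
time: 16.37
ee_pos: [0.6334, 0.0842, 0.089]
tool_rot: [0.001, 0.416, 0.909, 0.0]
contact_force: [-1.1, -0.6, 7.6]
grip_width: 0.008
```

```bash
python3 -c "
from h import *
to(.6328,.0841,.089,-11.3)"
```

```text
t 16.37 pos [633.4  84.2  89. ] w [0.001 0.    0.868] d [ 0.002 -0.003 -0.   ] F [-1.1 -0.6  7.6] M [-0.23  0.29 -0.  ] grip 8.0 q6 -0.6
```

>>> jog_arm(steps=[0,0,0.07,0,0,0,0,0,0,0.14,0,0,0,0,0,0,0.21,0,0,0,0,0,0,0.28,0,0,0,0,0,0,0.35,0,0,0,0,0,0,0.42,0,0,0,0,0,0,0.5,0,0,0,0,0,0,0.5,0,0,0,0])

```text
time: 17.03
ee_pos: [0.6334, 0.0843, 0.089]
tool_rot: [0.001, 0.637, 0.77, 0.001]
contact_force: [-0.4, -0.9, 6.9]
grip_width: 0.0079
```

>>> jog_arm(steps=[0,0,0.05,0,0,0,0,0,0,0.1,0,0,0,0,0,0,0.15,0,0,0,0,0,0,0.2,0,0,0,0,0,0,0.25,0,0,0,0,0,0,0.25,0,0,0,0])

```text
time: 17.53
ee_pos: [0.6335, 0.0843, 0.089]
tool_rot: [0.001, 0.732, 0.681, 0.001]
contact_force: [-0.8, -0.5, 7.7]
grip_width: 0.008
```

```bash
python3 -c "
from h import *
to(.6328,.0841,.089,-11.3)"
```

```text
t 17.53 pos [633.5  84.3  89. ] w [ 0.002 -0.     0.12 ] d [-0.001 -0.004 -0.   ] F [-0.8 -0.5  7.7] M [-0.17  0.21  0.03] grip 8.0 q6 0.19
```

>>> jog_arm(steps=[0,0,0.04,0,0,0,0,0,0,0.08,0,0,0,0,0,0,0.12,0,0,0,0,0,0,0.12,0,0,0,0])

```text
time: 17.87
ee_pos: [0.6335, 0.0843, 0.089]
tool_rot: [0.001, 0.773, 0.634, 0.001]
contact_force: [-0.9, -0.3, 8.3]
grip_width: 0.0083
```

```bash
python3 -c "
from h import *
to(.6328,.0841,.089,-16)"
```

```text
t 17.87 pos [633.5  84.3  89. ] w [ 0.002 -0.     0.079] d [-0.002 -0.004 -0.   ] F [-0.9 -0.3  8.3] M [-0.19  0.23  0.02] grip 8.3 q6 0.31
```

>>> jog_arm(steps=[0,0,0.03,0,0,0,0,0,0,0.05,0,0,0,0,0,0,0.05,0,0,0,0])

```text
time: 18.12
ee_pos: [0.6335, 0.0842, 0.089]
tool_rot: [0.001, 0.789, 0.614, 0.001]
contact_force: [-1.4, -0.9, 7.2]
grip_width: 0.0084
```

```bash
python3 -c "
from h import *
to(.6328,.0841,.089,-16)"
```

```text
t 18.12 pos [633.5  84.2  89. ] w [ 0.002 -0.     0.03 ] d [-0.002 -0.004 -0.   ] F [-1.4 -0.9  7.2] M [-0.31  0.19  0.1 ] grip 8.4 q6 0.36
```

>>> jog_arm(steps=[0,0,0.03,0,0,0,0,0,0,0.05,0,0,0,0,0,0,0.05,0,0,0,0])

```text
time: 18.37
ee_pos: [0.6335, 0.0842, 0.089]
tool_rot: [0.001, 0.805, 0.593, 0.001]
contact_force: [-1.3, -0.4, 6.6]
grip_width: 0.0076
```

```bash
python3 -c "
from h import *
to(.6328,.0841,.089,-16)
s=snap('scene')
im=np.hstack([cv2.resize(s['pixels'][150:210,265:335],(560,480),interpolation=2),cv2.resize(s['pixels'][240:340,240:290],(240,480))])
cv2.imwrite('pics/g7.png',im[:,:,::-1])"
```

```text
t 18.37 pos [633.5  84.2  89. ] w [ 0.002 -0.    -0.02 ] d [-0.002 -0.004 -0.   ] F [-1.3 -0.4  6.6] M [-0.2   0.21  0.21] grip 7.6 q6 0.41
```

View pics/g7.png

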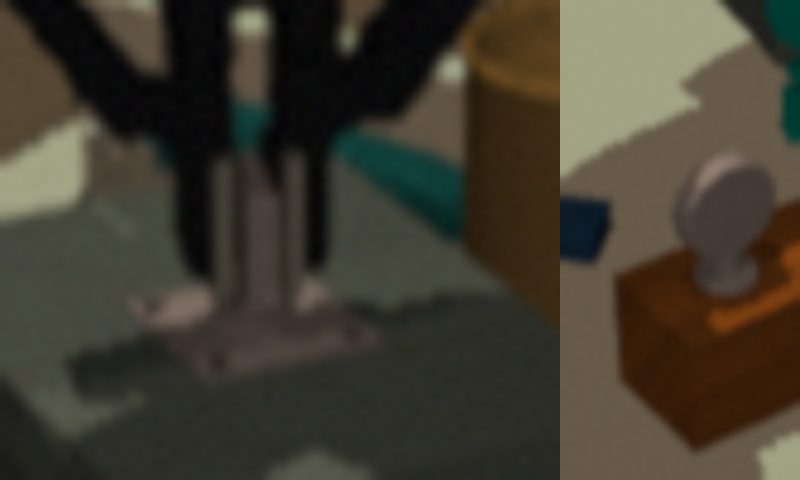

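>>> jog_arm(steps=[0,0,0,0,0,0,0,0,0,0,0,0,0,0,0,0,0,0,0,0,0,0,0,0,0,0,0,0])

```text
time: 18.75
ee_pos: [0.6335, 0.0842, 0.089]
tool_rot: [0.001, 0.805, 0.594, 0.001]
contact_force: [-1.1, -1.3, 7.6]
grip_width: 0.0078
```

```bash
python3 -c "
from h import *
to(.6328,.0841,.089,-16)
print(r.job_done())"
```

```text
t 18.75 pos [633.5  84.2  89. ] w [ 0.002 -0.    -0.019] d [-0.002 -0.004 -0.   ] F [-1.1 -1.3  7.6] M [-0.19  0.2   0.16] grip 7.8 q6 0.41
the job is handed in; nothing more can be done
None
```

The square-bowed key is in the lock and turned clockwise to the stop, and I handed the job in at 18.8 s with the fingers still gripping it. The hand-in gave no verdict.

- **Insertion:** I rocked the key to −y past the upper pin and to +y past the lower one, shoving each aside at about 5 N. It then seated at TCP z = 0.089 m, the height predicted from the grasp. The highest force I read at the wrist was about 20 N, on seating, against the 60 N limit.
- **Turn:** the tool turned about 1.85 rad. The spring and stop torque rose to 0.21 N m and read 0.16 N m after the final hold. I could not read the plug angle directly; allowing for the 0.2 rad of play it should be at the 1.6 rad stop.
- **Final checks:** the last picture shows the key upright in the plate with its collar down, and the round-bowed key still in the rest. The final downward push is about 8 N and the grip opening about 8 mm. I did not re-measure the eraser, glue stick or rubber stamp, but nothing passed near them.
- **One disagreement:** contact with both pins came 1 to 3 mm lower than I had calculated, although the seating height matched. The key slid past both pins without a clear hard stop on either.

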